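# Tip a measured rod into the open tray with the sorter's spring lever

### The job

Take the short steel rod off the V-block, lay it along the V-cradle of the tipping sorter and let go of it. Then tilt the sorter's spring-centred lever well over towards the open tray (not the hooded one), keep it over for a good second so that the rod rolls out into that tray, and let the lever come back to its centre. Leave the loupe and the gauge block where they are.

Things in the scene. Friction and masses are not known exactly. Their poses are not given: they have to be found in the camera images.
- rod_center (a point): Centre of the loose steel rod: plain cylinder, 20 mm diameter, 52 mm long, 0.12 kg, its axis level along this frame's y. It starts lying in the groove of a loose V-block (44 mm along the groove, 36 mm across, 34 mm high), centre 36 mm above the worktop, and overhangs the V-block by 4 mm at each end: grip it from above by its two end faces.
- sorter: Fixed hand-worked tipping sorter, base 215 x 190 mm. Origin on the worktop under the cradle's middle; x points from lever to cradle, y left, z up. A shaft along x, 40 mm up, carries the lever (x = -130 mm) and the V-cradle (x = 0), which tilt as one. Chutes run down from y = 45 to 104 mm on both sides, at most 77 mm high. Above z = 65 mm, 40 mm are free beyond both ends of the cradle.
- cradle_seat (a point): Middle of the bottom line of the V-cradle: a shallow steel V, 34 mm long (along the sorter's x), 39 mm wide, flanks rising 14 degrees, open at both ends, 85 mm above the worktop when centred. A rod lying home in it, along the sorter's x, has its centre 10 mm above this point and overhangs both ends by 9 mm; it rolls out when the tilt passes about 0.3 rad. Axes as the sorter's.
- knob (a point): Centre of the lever's black knob, 22 mm in diameter, 27 mm high, on an upright 8 mm stem; 121 mm above the worktop (81 mm above the shaft axis) when centred. It swings sideways only, along the sorter's y; push it (or the stem) from the side with closed fingers, or pinch it. The space beside the stem is free down to the base plate.
- rocker (a joint): Tilt of lever and cradle, rad. 0 = upright, held by a centring spring; positive = knob towards the sorter's +y; stops at +0.55 and -0.55. Full tilt takes about 4.5 N at the knob; the lever springs back when let go.
- open_tray: Fixed open aluminium tray, 132 mm (x) x 96 mm (y), rim 42 mm high, V-shaped floor that is lowest (10 mm) along its middle. Origin under its centre on the worktop, axes parallel to the sorter's. It stands at the end of one chute, at y = +156 mm or -156 mm in the sorter's frame. A rod at rest in it has its centre 21 mm above the worktop.
- hooded_tray: Fixed tray of the same size on the opposite side of the sorter, but covered by a flat hood, 93 mm high in all. The rod must not go here.
- loupe_center (a point): Centre of a loose eye loupe, 39 mm wide and 30 mm high, standing on the worktop; to be left alone.
- block_center (a point): Centre of a loose gauge block, 15 x 30 x 9 mm, lying on the worktop; to be left alone.
Mind the look-alikes: they are no part of the job. What is meant by the part that bears rod_center is not green, and is the smaller of those in its own colour.

How it is judged:
On the way, in this order (a step that is already met when the one before it is completed fails the run):
1. the rod lies in the cradle, along it, and is let go, with the lever centred (x of rod_center in the frame of sorter between -0.015 and 0.015 m and y of rod_center in the frame of sorter between -0.008 and 0.008 m and z of rod_center in the frame of sorter between 0.088 and 0.103 m and angle between the y axis of rod_center and the x axis of sorter, either way round below 0.2 rad and contact force between the fingers and rod below 0.05 N and linear speed of rod below 0.03 m/s and value of joint rocker between -0.1 and 0.1 rad), for 0.2 s.
2. the lever is tilted well over towards the open tray (0.4 rad or more) and kept there for 0.7 s (((y of open_tray in the frame of sorter above 0 m and value of joint rocker above 0.4 rad) or (y of open_tray in the frame of sorter below 0 m and value of joint rocker below -0.4 rad))), for 0.7 s.
At the end, for the whole second after the job is handed in: The rod lies at rest down in the open tray (centre within 55 mm lengthwise and 30 mm crosswise of the tray's centre and less than 35 mm above the worktop), and the lever stands still at its centre within 0.05 rad (x of rod_center in the frame of open_tray between -0.055 and 0.055 m and y of rod_center in the frame of open_tray between -0.03 and 0.03 m and z of rod_center in the frame of open_tray below 0.035 m and linear speed of rod below 0.02 m/s and value of joint rocker between -0.05 and 0.05 rad and velocity of joint rocker between -0.1 and 0.1 rad/s); the robot touches nothing.
It fails at once if the loupe or the gauge block is shifted by more than 20 mm (distance of any of loupe_center, block_center from where it was at the start of the episode above 0.02 m).
It also fails if it takes over 56 s, if anything falls off the work surface, if the arm or the gripper's body presses on something with over 40 N, if the wrist force passes 120 N, or if a joint passes its speed limit or range.

### The arm

A 7-joint arm with a two-finger parallel gripper is mounted at the origin on a cart in front of the work surface, level with it; the furniture and walls round the work are solid. World frame = base frame: x ahead of the robot, y to its left, z up, the work surface at z = 0. Lengths are in m, angles in rad, forces in N, time in s.
With the tool pointing down it reaches from about 0.425 to 0.925 m from the base axis. Payload 6.8 kg.
Tool frame: the origin (TCP) lies midway between the tips of the shut fingers; the grasp point (between the pads) lies 19 mm behind it; z points along the fingers, y is the line along which they close (so a half turn about z gives the same grasp; the last joint's range is limited). The gripper opens to 85 mm and grips with 20 to 120 N. Pads are 22 mm wide; open, the fingers measure 114 mm over their backs; the gripper's body (76 mm by 85 mm) begins 54 mm behind the grasp point. The pads swing forward as they close: fully open they stand 13 mm farther back than shut.
Start: joints at [1.026, 0.477, 0.022, 1.555, -0.011, 1.109, -0.083], TCP at [0.286, -0.612, 0.231] pointing down, gripper open.
Joint ranges: [-2.96, 2.96], [-0.34, 2.1], [-1.41, 1.46], [0.24, 2.44], [-1.37, 4.51], [0.17, 1.92], [-2.96, 2.96]. Speed limits (rad/s): [2.39, 2.39, 3.14, 3.14, 3.14, 3.14, 3.14].

### API

Orientations are given as a rotation vector (axis times angle).
In Python, from bench import get_obs, grab_frame, camera_params, r gives the robot as it stands.
- The arm moves only by the shell command python3 -m jog 'ROWS' [FORCE]. ROWS is JSON, a list of rows, each an object of numbers: "rx", "ry", "rz": the turn, a rotation vector about the world's x, y, z scaled (see below); "x", "y", "z": the shift along the world's x, y, z scaled (see below); "jaw": the opening, from -1 (shut) to 1 (fully open). In form: [{"rx": .., "ry": .., "rz": .., "x": .., "y": .., "z": .., "jaw": ..}, ...]. A call has 1 to 8 rows; each row shifts and turns the commanded pose from where the row before left it; what a row does not reach is not made up. The controller multiplies each number of a shift by 60 mm and each number of a turn by 10 degrees. A row lasts 1/8 s, in which the tool goes at most 62.5 mm and 10.7 degrees, less where a joint would pass 70% of its speed; a pose out of reach is approached as far as the arm can. A call with a number of a shift or a turn outside -1 to 1 is refused whole. A call with a gripper value outside its range is refused whole. The fingers move at their own pace and stop on an object; FORCE is the grip in N (left out, the last holds). Time passes only in rows, so rows that do not move let the fingers close. It gives the time, the measured TCP pose, the force, the opening and the grip force at its end, in the units of the state.
- get_obs(): the state, without advancing time (a new reading comes with each control period).
- grab_frame(name): name is "side" or "top"; returns the picture (400x640x3 uint8, red, green, blue); there is no depth.
- camera_params(name): a dict with "fx", "fy", "cx", "cy" (pixels), "R" (3x3) and "t" (3): a world point X has camera coordinates R X + t. Camera axes: x right, y down, z forward; pixel columns grow to the right and rows downward; lengths in m; the calibration is good to about 2 mm. A picture is of the moment at which its call begins. camera_params takes no time and is no camera call.
- r.hand_in(): hands the job in; it is judged then, once.
The state is a dict: "clock": time; "joints": joint angles; "qvel": joint speeds; "tau": joint torques, N m; "tcp_pos": TCP position; "orientation": TCP orientation; "contact_force": force on the tool from outside, world axes, zero at the start; "moment": the same for the moment, N m; "grip_width": finger opening in m; "gripper_force": force on a finger pad.
Only numpy, scipy, OpenCV 4.12 (cv2) and the standard library are available. Lean on these libraries where they do the work, as an engineer would, in place of code of your own. Each camera call takes 0.05 s, during which the arm holds its last target. There are 200 camera calls.

## Working session

There is one attempt and no reset: what is moved stays moved. The work goes in short steps, Python scripts to look and compute and a shell command to move; the robot and the scene stay as the last step left them, time stands still between calls to the robot, and variables do not carry over. Pictures are saved under pics/ and viewed, at most 12 in all, crops included, and the job is handed in when it is done.

```bash
mkdir -p pics; python3 - <<'E'
from bench import *
import cv2,numpy as np
for n in("top","side"):
    f=grab_frame(n); cv2.imwrite(f"pics/{n}0.png",f[:,:,::-1]); p=camera_params(n)
    print(n,p["fx"],p["cx"],p["cy"],np.round(p["R"],3).tolist(),np.round(p["t"],3).tolist(), np.round(-np.array(p["R"]).T@p["t"],3))
o=get_obs();print(o["clock"],o["tcp_pos"],o["orientation"],o["grip_width"])
E
```

```text
top 364.5379821264086 321.02601672591163 201.01849192877262 [[0.0, -1.0, -0.004], [-0.994, 0.0, -0.107], [0.107, 0.004, -0.994]] [0.074, 0.494, 1.012] [0.383 0.07  1.06 ]
side 385.75857262695956 321.9980357836385 196.2958757045644 [[-0.885, -0.465, -0.011], [-0.308, 0.603, -0.736], [0.349, -0.648, -0.677]] [0.47, 0.188, 1.004] [0.124 0.755 0.823]
0.1 [ 0.28530465 -0.61114885  0.23041576] [-3.06540735e+00 -6.80339519e-01  7.21389020e-04] 0.08541135380955005
```

View pics/top0.png

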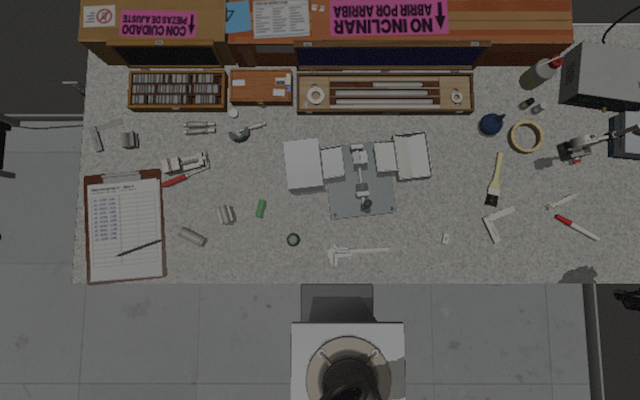

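View pics/side0.png

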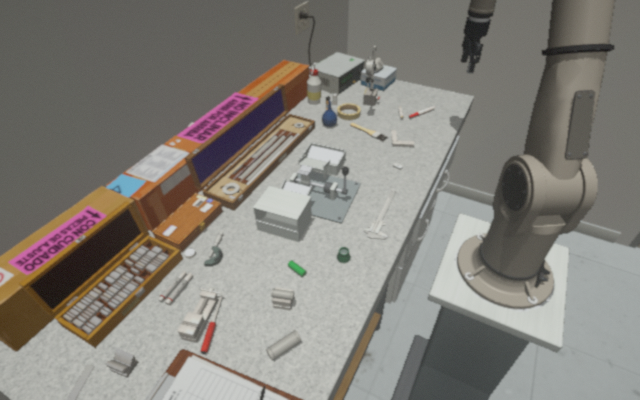

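The top picture shows the sorter at about (361,190), knob near (366,205) and trays at (303,164) and (412,157). The side picture shows the left tray as a tall closed box at (283,212) and the right one at (325,160).

Rod candidates in the top view:
- grey rod on a V-block, (227,214)
- larger grey cylinder, (192,236)
- green cylinder, (261,208)
- grey block, (128,140)

By the description it should be (227,214), so I'll check that in one close crop.

```bash
python3 - <<'E'
import cv2,numpy as np
t=cv2.imread("pics/top0.png");s=cv2.imread("pics/side0.png")
g=lambda im,x,y,w,h,W,H:cv2.resize(im[y:y+h,x:x+w],(W,H),interpolation=cv2.INTER_CUBIC)
a=g(t,170,190,100,60,400,240)   # x4
b=g(s,255,255,100,100,400,360) 
c=g(t,275,125,160,100,800,500)
cv2.imwrite("pics/c1.png",np.hstack([g(t,170,190,100,75,400,300),g(s,240,255,100,75,400,300)]))
cv2.imwrite("pics/c2.png",c)
E
```

```text
(no output)
```

View pics/c1.png

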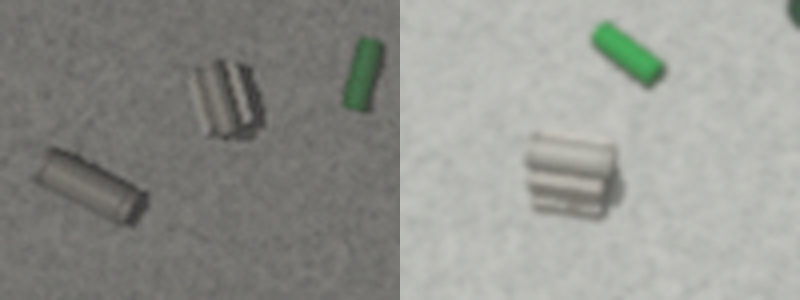

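View pics/c2.png

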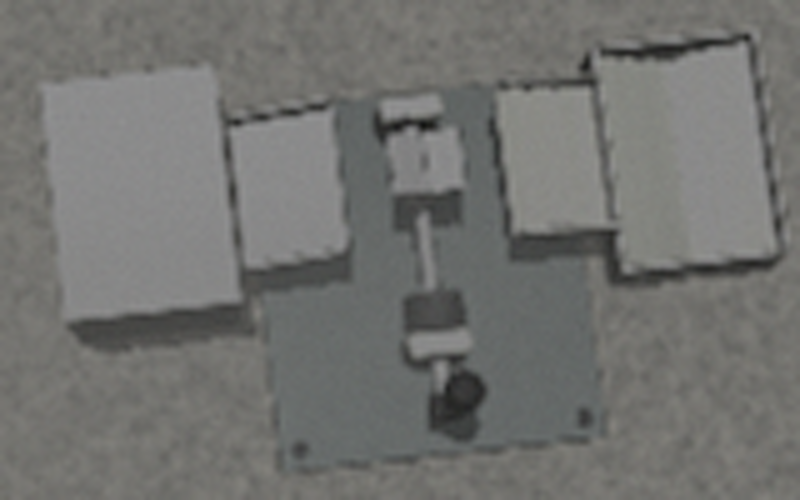

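Crop 1 confirms it: at (227,214) a grey rod lies in a V-block, smaller than the grey cylinder at (192,236). In crop 2 the flat hood is on the left (+y) and the V-floored open tray on the right (-y), so the rocker must go negative. The cradle centre is at about (360.2,157.6). Next I'll get positions and overlay the predictions on both views.

```bash
cat > h.py <<'E'
import numpy as np,cv2
from bench import camera_params
P={n:camera_params(n) for n in("top","side")}
def ray(n,uv):
    p=P[n];R=np.array(p["R"]);d=R.T@[(uv[0]-p["cx"])/p["fx"],(uv[1]-p["cy"])/p["fy"],1];return -R.T@p["t"],d
def plane(n,uv,z):
    c,d=ray(n,uv);return c+d*(z-c[2])/d[2]
def proj(n,X):
    p=P[n];q=np.array(p["R"])@X+p["t"];return np.array([p["fx"]*q[0]/q[2]+p["cx"],p["fy"]*q[1]/q[2]+p["cy"]])
E
python3 - <<'E'
from h import *
cr=lambda x,y,ox,oy,k:((x+.5)/k-.5+ox,(y+.5)/k-.5+oy)
A=lambda x,y:cr(x,y,275,125,5)
B=lambda x,y:cr(x,y,170,190,4)
c=plane("top",A(426,163),.088);k=plane("top",A(465,387),.130)
rod=[plane("top",B(*q),.046) for q in((216,68),(234,136))]
e=plane("top",A(600,437),.004)-plane("top",A(290,470),.004)
t=[plane("top",A(*q),.042) for q in((597,58),(750,38),(782,258),(615,275))]
print("cradle",c,"knob",k,"c-k",c-k,np.linalg.norm((c-k)[:2]))
yaw=np.arctan2(e[0],-e[1]);print("yaw base",yaw,np.linalg.norm(e),"yaw ck",np.arctan2(*(c-k)[1::-1]))
print("tray",np.mean(t,0),np.mean(t,0)-c, [np.linalg.norm(t[i]-t[i-1]) for i in range(4)])
print("rod",rod,np.mean(rod,0),np.linalg.norm(rod[1]-rod[0]),np.arctan2(*(rod[0]-rod[1])[1::-1]))
T=cv2.imread("pics/top0.png");S=cv2.imread("pics/side0.png")
def crop(im,n,X,k,w,h,pts):
    u=proj(n,X);x,y=int(u[0]-w/2),int(u[1]-h/2)
    o=cv2.resize(im[y:y+h,x:x+w],(w*k,h*k),interpolation=cv2.INTER_CUBIC)
    for p in pts:
        q=(proj(n,p)-[x,y]+.5)*k-.5; cv2.drawMarker(o,tuple(int(v) for v in q),(0,0,255),0,9,1)
    print(n,x,y);return o
rc=np.mean(rod,0)
r1=np.hstack([crop(T,"top",rc,10,40,30,rod),crop(S,"side",rc,10,40,30,rod)])
r2=np.hstack([crop(T,"top",(c+k)/2,4,100,75,[c,k]),crop(S,"side",(c+k)/2,4,100,75,[c,k])])
cv2.imwrite("pics/c3.png",np.vstack([r1,r2]))
E
```

```text
cradle [ 0.60729608 -0.03199292  0.088     ] knob [ 0.48062127 -0.04626246  0.13      ] c-k [ 0.12667481  0.01426954 -0.042     ] 0.12747599018732575
yaw base 0.10592888834298078 0.1809019927445311 yaw ck 0.1121741473953531
tray [ 0.62152591 -0.18456957  0.042     ] [ 0.01422983 -0.15257665 -0.046     ] [np.float64(0.1258535796687322), np.float64(0.08854273063576709), np.float64(0.12840019141545858), np.float64(0.09498726524036984)]
rod [array([0.47654757, 0.34561579, 0.046     ]), array([0.42907971, 0.33173176, 0.046     ])] [0.45281364 0.33867378 0.046     ] 0.04945668174687055 0.28455579580832896
top 205 200
side 264 273
top 313 141
side 273 130
```

View pics/c3.png

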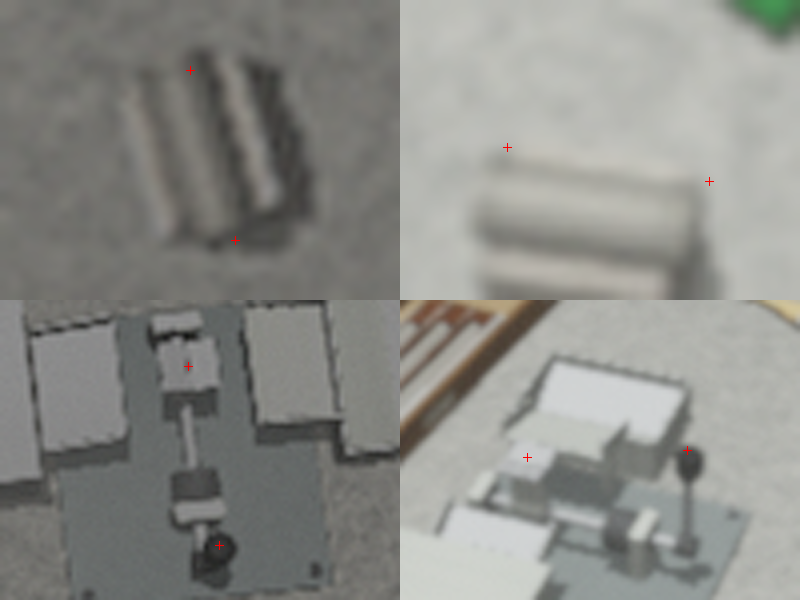

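The overlay shows the cradle and knob agreeing between views (cradle marker on its plate, knob marker at the knob's top). The rod's axis mid is nearer crop (200,147) in the top view and (587,208) in the side view, so I'll triangulate it from both.

```bash
cat >> h.py <<'E'
def tri(a,b):
    (c1,d1),(c2,d2)=ray("top",a),ray("side",b)
    s=np.linalg.lstsq(np.c_[d1,-d2],c2-c1,rcond=None)[0]
    p,q=c1+s[0]*d1,c2+s[1]*d2;return (p+q)/2,np.linalg.norm(p-q)
E
python3 - <<'E'
from h import *
from scipy.spatial.transform import Rotation as Ro
print("rod",tri((224.55,214.3),(282.3,293.5)),plane("top",(224.55,214.3),.042),plane("side",(282.3,293.5),.036))
print("cradle",tri((360.2,157.6),(273+31.8-.4,130+40.25-.4)))
print("knob",tri((367.6,202.2),(273+72.5-.4,130+41-.4)))
# rod yaw from band edges in both views (crop px ->px)
a=[plane("top",(205+x/10-.5,200+y/10-.5),.036) for x,y in((185,75),(220,225))]
b=[plane("side",(264+x/10-.5,273+y/10-.5),.04) for x,y in((80,200),(290,220))]
for p,q in(a,b): print(np.degrees(np.arctan2(*(p-q)[1::-1])),np.linalg.norm(p-q),(p+q)/2)
from bench import get_obs
o=get_obs();print(Ro.from_rotvec(o["orientation"]).as_matrix().round(3))
E
```

```text
rod (array([0.45568658, 0.34548006, 0.03426113]), np.float64(0.0004434368190276199)) [0.45534154 0.34349567 0.042     ] [0.45473949 0.34631471 0.036     ]
cradle (array([ 0.60776755, -0.03332466,  0.08346931]), np.float64(0.0011485000550167652))
knob (array([ 0.480373  , -0.0483776 ,  0.11648833]), np.float64(0.002437917919758588))
14.651066488826885 0.04373446003048372 [0.45524865 0.34454337 0.036     ]
21.092337050866774 0.050316257572998645 [0.45374604 0.34874128 0.04      ]
[[ 0.906  0.423 -0.001]
 [ 0.423 -0.906  0.001]
 [-0.    -0.002 -1.   ]]
```

```bash
python3 - <<'E'
from h import *
for n,u in(("top",(224.5,214.3)),("side",(282.3,295))):
    g=cv2.imread(f"pics/{n}0.png",0).astype(np.float32);x,y=int(u[0]),int(u[1])
    gx=cv2.Sobel(g,5,1,0);gy=cv2.Sobel(g,5,0,1)
    s=np.s_[y-6:y+7,x-7:x+8] if n=="top" else np.s_[y-8:y+9,x-7:x+8]
    a,b=gx[s].ravel(),gy[s].ravel();w,v=np.linalg.eigh([[a@a,a@b],[a@b,b@b]]);d=v[:,0]
    p,q=plane(n,u+d*8,.038),plane(n,u-d*8,.038);e=p-q
    print(n,d,w,np.degrees(np.arctan(e[1]/e[0])))
E
python3 -m jog '[{"x":0.9,"y":0.4,"rz":1},{"x":0.8,"y":0.6,"rz":1},{"x":0.7,"y":0.7,"rz":1},{"x":0.4,"y":0.9,"rz":1},{"y":1,"rz":1},{"y":1,"rz":1},{"y":1,"rz":1},{"y":1,"rz":1}]'
```

```text
top [-0.25837567 -0.96604455] [9.338096e+04 2.707915e+06] 16.466876859823127
side [-0.99195117 -0.12662108] [8.1122570e+04 2.8927435e+06] 19.05173062573179validation failed for argument at $[0]...
```

```bash
python3 -m jog '[{"rx":0,"ry":0,"rz":1,"x":0.9,"y":0.4,"z":0,"jaw":1},{"rx":0,"ry":0,"rz":1,"x":0.8,"y":0.6,"z":0,"jaw":1},{"rx":0,"ry":0,"rz":1,"x":0.7,"y":0.7,"z":0,"jaw":1},{"rx":0,"ry":0,"rz":1,"x":0.4,"y":0.9,"z":0,"jaw":1},{"rx":0,"ry":0,"rz":1,"x":0,"y":1,"z":0,"jaw":1},{"rx":0,"ry":0,"rz":1,"x":0,"y":1,"z":0,"jaw":1},{"rx":0,"ry":0,"rz":1,"x":0,"y":1,"z":0,"jaw":1},{"rx":0,"ry":0,"rz":1,"x":0,"y":1,"z":0,"jaw":1}]'
```

```text
clock: 1.1
tcp_pos: [0.4531, -0.2136, 0.2311]
orientation: [-1.905, -2.498, 0.0]
contact_force: [0.3, 0.4, 0.5]
grip_width: 0.0853
gripper_force: 0.0
```

```bash
python3 -m jog '[{"rx":0,"ry":0,"rz":0.2,"x":0,"y":1,"z":0,"jaw":1},{"rx":0,"ry":0,"rz":0,"x":0,"y":1,"z":0,"jaw":1},{"rx":0,"ry":0,"rz":0,"x":0,"y":1,"z":0,"jaw":1},{"rx":0,"ry":0,"rz":0,"x":0,"y":1,"z":0,"jaw":1},{"rx":0,"ry":0,"rz":0,"x":0,"y":1,"z":0,"jaw":1},{"rx":0,"ry":0,"rz":0,"x":0,"y":1,"z":0,"jaw":1},{"rx":0,"ry":0,"rz":0,"x":0,"y":1,"z":0,"jaw":1},{"rx":0,"ry":0,"rz":0,"x":0,"y":1,"z":0,"jaw":1}]'
python3 -m jog '[{"rx":0,"ry":0,"rz":0,"x":0.03,"y":1,"z":-0.3,"jaw":1},{"rx":0,"ry":0,"rz":0,"x":0,"y":0.33,"z":-0.9,"jaw":1},{"rx":0,"ry":0,"rz":0,"x":0,"y":0,"z":-0.9,"jaw":1},{"rx":0,"ry":0,"rz":0,"x":0,"y":0,"z":0,"jaw":1},{"rx":0,"ry":0,"rz":0,"x":0,"y":0,"z":0,"jaw":1}]'
python3 - <<'E'
from h import *
from bench import *
from scipy.spatial.transform import Rotation as Ro
o=get_obs();M=Ro.from_rotvec(o["orientation"]).as_matrix();print(o["tcp_pos"],np.degrees(np.arctan2(M[1,1],M[0,1])),M[:,2])
t=o["tcp_pos"]
ims=[]
for n in("top","side"):
    f=grab_frame(n)[:,:,::-1].copy();u=proj(n,np.array([.455,.345,.036]));x,y=int(u[0])-40,int(u[1])-45
    c=cv2.resize(f[y:y+60,x:x+80],(400,300),interpolation=cv2.INTER_CUBIC)
    for s in(-.026,.026):
        q=(proj(n,np.array([.455+s*.955,.345+s*.297,.036]))-[x,y]+.5)*5;cv2.drawMarker(c,tuple(int(v) for v in q),(0,0,255),0,9,1)
    ims.append(c)
cv2.imwrite("pics/g1.png",np.hstack(ims))
E
```

```text
clock: 2.1
tcp_pos: [0.4534, 0.2658, 0.2311]
orientation: [1.869, 2.525, -0.001]
contact_force: [0.6, -0.4, -0.4]
grip_width: 0.0855
gripper_force: 0.0
clock: 2.72
tcp_pos: [0.4561, 0.3445, 0.107]
orientation: [1.869, 2.525, 0.003]
contact_force: [-0.4, 0.7, 0.2]
grip_width: 0.0855
gripper_force: 0.0
[0.45611345 0.34451096 0.10697406] 16.999051958673668 [ 0.0012529   0.00112226 -0.99999859]
```

View pics/g1.png

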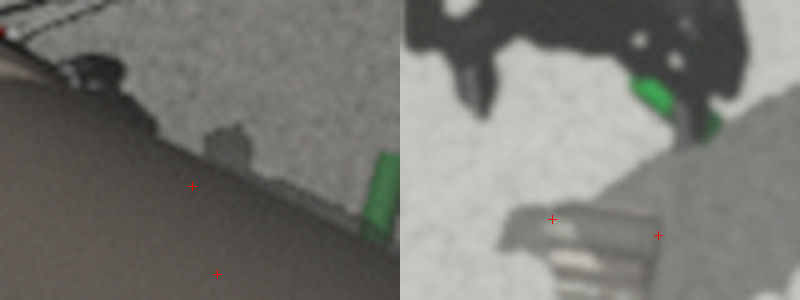

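The side view shows the fingers straddling the rod, with tips at crop (480,118) and (690,145). The predicted end points fall on the rod's ends, so I'll descend and grip.

```bash
python3 -m jog '[{"rx":0,"ry":0,"rz":0,"x":0,"y":0,"z":-0.6,"jaw":1},{"rx":0,"ry":0,"rz":0,"x":0,"y":0,"z":-0.6,"jaw":1},{"rx":0,"ry":0,"rz":0,"x":0,"y":0,"z":-0.3,"jaw":1},{"rx":0,"ry":0,"rz":0,"x":0,"y":0,"z":0,"jaw":1}]' 30
python3 -m jog '[{"rx":0,"ry":0,"rz":0,"x":0,"y":0,"z":0,"jaw":-0.2},{"rx":0,"ry":0,"rz":0,"x":0,"y":0,"z":0,"jaw":-0.2},{"rx":0,"ry":0,"rz":0,"x":0,"y":0,"z":0,"jaw":-0.2},{"rx":0,"ry":0,"rz":0,"x":0,"y":0,"z":0,"jaw":-0.2},{"rx":0,"ry":0,"rz":0,"x":0,"y":0,"z":0,"jaw":-0.2},{"rx":0,"ry":0,"rz":0,"x":0,"y":0,"z":0,"jaw":-0.2}]' 30
```

```text
clock: 3.32
tcp_pos: [0.4556, 0.3439, 0.0156]
orientation: [1.868, 2.525, -0.0]
contact_force: [-0.6, 0.0, -0.3]
grip_width: 0.0853
gripper_force: 0.0
clock: 4.08
tcp_pos: [0.4563, 0.3447, 0.0169]
orientation: [1.868, 2.525, 0.004]
contact_force: [0.0, -0.9, 7.7]
grip_width: 0.0519
gripper_force: 31.0
```

```bash
python3 -m jog '[{"rx":0,"ry":0,"rz":0,"x":0,"y":0,"z":0.3,"jaw":-0.2},{"rx":0,"ry":0,"rz":0,"x":0,"y":0,"z":0.6,"jaw":-0.2},{"rx":0,"ry":0,"rz":0,"x":0,"y":0,"z":0.8,"jaw":-0.2},{"rx":0,"ry":0,"rz":0,"x":0,"y":0,"z":0.9,"jaw":-0.2},{"rx":0,"ry":0,"rz":0,"x":0,"y":0,"z":0.4,"jaw":-0.2},{"rx":0,"ry":0,"rz":0,"x":0,"y":0,"z":0,"jaw":-0.2}]' 30
python3 - <<'E'
from h import *
from bench import *
o=get_obs();t=np.array(o["tcp_pos"]);print(t,o["grip_width"])
d=np.array([.956,.292,0]);f=grab_frame("side")[:,:,::-1].copy()
u=proj("side",t);x,y=int(u[0])-40,int(u[1])-45
c=cv2.resize(f[y:y+70,x:x+80],(640,560),interpolation=cv2.INTER_CUBIC)
for s in(-.026,.026):
  for h in (.019,.024):
    q=(proj("side",t+s*d+[0,0,h])-[x,y]+.5)*8;cv2.drawMarker(c,tuple(int(v) for v in q),(0,0,255),0,9,1)
cv2.imwrite("pics/g2.png",c);print(x,y)
E
```

```text
clock: 4.82
tcp_pos: [0.4561, 0.3449, 0.1983]
orientation: [1.867, 2.524, 0.007]
contact_force: [0.9, 0.4, -1.9]
grip_width: 0.052
gripper_force: 32.3
[0.45609765 0.34491194 0.19829963] 0.0519846072185605
235 203
```

View pics/g2.png

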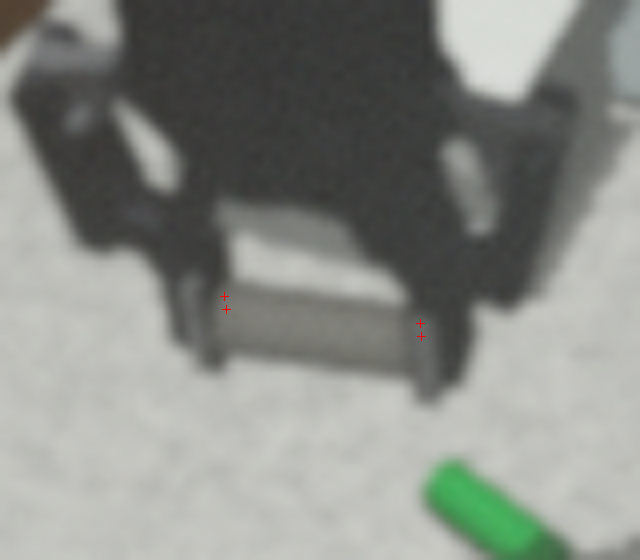

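The rod is held level, with ends at crop (222,322) and (417,345) about where the grasp predicts. The pixel-scale offset is the same side-camera bias seen on the cradle. Now I'll carry it above the cradle at (0.608, -0.0325).

```bash
python3 -m jog '[{"rx":0,"ry":0,"rz":-0.2,"x":0.2,"y":-0.5,"z":0,"jaw":-0.2},{"rx":0,"ry":0,"rz":-0.2,"x":0.36,"y":-0.9,"z":0,"jaw":-0.2},{"rx":0,"ry":0,"rz":-0.2,"x":0.36,"y":-0.9,"z":0,"jaw":-0.2},{"rx":0,"ry":0,"rz":-0.2,"x":0.36,"y":-0.9,"z":0,"jaw":-0.2},{"rx":0,"ry":0,"rz":-0.2,"x":0.36,"y":-0.9,"z":0,"jaw":-0.2},{"rx":0,"ry":0,"rz":-0.08,"x":0.36,"y":-0.9,"z":0,"jaw":-0.2},{"rx":0,"ry":0,"rz":0,"x":0.36,"y":-0.9,"z":0,"jaw":-0.2},{"rx":0,"ry":0,"rz":0,"x":0.17,"y":-0.39,"z":0,"jaw":-0.2}]' 30
python3 -m jog '[{"rx":0,"ry":0,"rz":0,"x":0,"y":0,"z":-0.5,"jaw":-0.2},{"rx":0,"ry":0,"rz":0,"x":0,"y":0,"z":-0.5,"jaw":-0.2},{"rx":0,"ry":0,"rz":0,"x":0,"y":0,"z":-0.3,"jaw":-0.2},{"rx":0,"ry":0,"rz":0,"x":0,"y":0,"z":0,"jaw":-0.2},{"rx":0,"ry":0,"rz":0,"x":0,"y":0,"z":0,"jaw":-0.2}]' 30
python3 - <<'E'
from h import *
from bench import *
from scipy.spatial.transform import Rotation as Ro
o=get_obs();M=Ro.from_rotvec(o["orientation"]).as_matrix();print(o["clock"],o["tcp_pos"],np.degrees(np.arctan2(M[1,1],M[0,1])),M[:,2])
t=np.array(o["tcp_pos"]);f=grab_frame("side")[:,:,::-1].copy()
u=proj("side",t);x,y=int(u[0])-45,int(u[1])-35
c=cv2.resize(f[y:y+75,x:x+100],(800,600),interpolation=cv2.INTER_CUBIC)
d=np.array([.994,.108,0])
for p in (t+.026*d+[0,0,.0195],t-.026*d+[0,0,.0195],np.array([.608,-.0325,.085])+.017*d,np.array([.608,-.0325,.085])-.017*d):
    q=(proj("side",p)-[x,y]+.5)*8;cv2.drawMarker(c,tuple(int(v) for v in q),(0,0,255),0,9,1)
cv2.imwrite("pics/g3.png",c)
E
```

```text
clock: 5.88
tcp_pos: [0.6066, -0.0385, 0.193]
orientation: [-2.103, -2.332, 0.006]
contact_force: [-0.5, -0.1, -1.6]
grip_width: 0.0517
gripper_force: 32.3
clock: 6.5
tcp_pos: [0.6077, -0.0331, 0.1181]
orientation: [2.097, 2.339, 0.001]
contact_force: [0.5, -0.3, -0.6]
grip_width: 0.0518
gripper_force: 32.2
6.5 [ 0.6077083  -0.03309632  0.11805146] 6.242765393728087 [ 1.01815832e-03  1.97090652e-04 -9.99999462e-01]
```

View pics/g3.png

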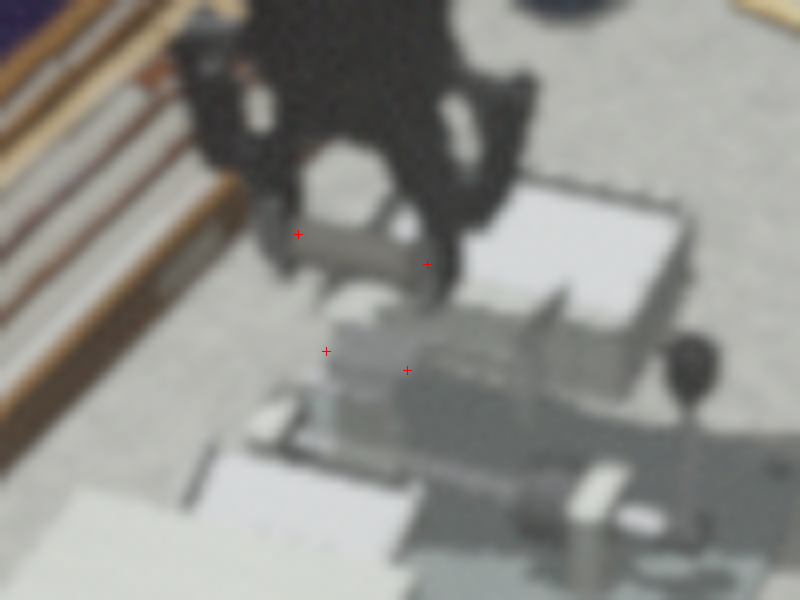

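The side crop shows the rod parallel above the cradle, with the cradle plate at about (372,355). My seat marker's middle is at (366,360), under 1 px away in the original. Lowering gently now.

```bash
python3 -m jog '[{"rx":0,"ry":0,"rz":0,"x":0,"y":0,"z":-0.3,"jaw":-0.2},{"rx":0,"ry":0,"rz":0,"x":0,"y":0,"z":-0.2,"jaw":-0.2},{"rx":0,"ry":0,"rz":0,"x":0,"y":0,"z":-0.1,"jaw":-0.2},{"rx":0,"ry":0,"rz":0,"x":0,"y":0,"z":-0.03,"jaw":-0.2},{"rx":0,"ry":0,"rz":0,"x":0,"y":0,"z":0,"jaw":-0.2}]' 30
python3 -m jog '[{"rx":0,"ry":0,"rz":0,"x":0,"y":0,"z":-0.03,"jaw":-0.2},{"rx":0,"ry":0,"rz":0,"x":0,"y":0,"z":0,"jaw":-0.2}]' 30
python3 -m jog '[{"rx":0,"ry":0,"rz":0,"x":0,"y":0,"z":-0.02,"jaw":-0.2},{"rx":0,"ry":0,"rz":0,"x":0,"y":0,"z":0,"jaw":-0.2}]' 30
```

```text
clock: 7.18
tcp_pos: [0.6073, -0.0333, 0.0796]
orientation: [2.097, 2.339, 0.0]
contact_force: [-0.3, -0.3, -1.9]
grip_width: 0.0519
gripper_force: 32.3
clock: 7.42
tcp_pos: [0.6072, -0.0334, 0.0779]
orientation: [2.097, 2.339, 0.0]
contact_force: [0.1, 0.2, -1.3]
grip_width: 0.0518
gripper_force: 32.3
clock: 7.68
tcp_pos: [0.6071, -0.0334, 0.0765]
orientation: [-2.098, -2.339, 0.0]
contact_force: [-0.3, -0.4, -2.1]
grip_width: 0.0521
gripper_force: 32.3
```

```bash
for i in 1; do python3 -m jog '[{"rx":0,"ry":0,"rz":0,"x":0,"y":0,"z":-0.02,"jaw":-0.2},{"rx":0,"ry":0,"rz":0,"x":0,"y":0,"z":0,"jaw":-0.2}]' 30
python3 -m jog '[{"rx":0,"ry":0,"rz":0,"x":0,"y":0,"z":-0.015,"jaw":-0.2},{"rx":0,"ry":0,"rz":0,"x":0,"y":0,"z":0,"jaw":-0.2}]' 30; done
```

```text
clock: 7.92
tcp_pos: [0.6073, -0.0336, 0.0762]
orientation: [2.097, 2.338, -0.001]
contact_force: [-1.9, -0.9, 5.9]
grip_width: 0.0519
gripper_force: 33.1
clock: 8.18
tcp_pos: [0.6073, -0.0338, 0.0761]
orientation: [2.097, 2.337, -0.001]
contact_force: [-5.3, -1.7, 12.9]
grip_width: 0.0519
gripper_force: 33.9
```

Contact came at the expected height, with the rod centre at about 0.0957. I'll ease off and open a little.

```bash
python3 -m jog '[{"rx":0,"ry":0,"rz":0,"x":0,"y":0,"z":0.025,"jaw":-0.2},{"rx":0,"ry":0,"rz":0,"x":0,"y":0,"z":0,"jaw":0.45},{"rx":0,"ry":0,"rz":0,"x":0,"y":0,"z":0,"jaw":0.45},{"rx":0,"ry":0,"rz":0,"x":0,"y":0,"z":0,"jaw":0.45},{"rx":0,"ry":0,"rz":0,"x":0,"y":0,"z":0,"jaw":0.45},{"rx":0,"ry":0,"rz":0,"x":0,"y":0,"z":0,"jaw":0.45}]' 30
python3 -m jog '[{"rx":0,"ry":0,"rz":0,"x":0,"y":0,"z":0.2,"jaw":0.45},{"rx":0,"ry":0,"rz":0,"x":0,"y":0,"z":0.5,"jaw":0.45},{"rx":0,"ry":0,"rz":0,"x":0,"y":0,"z":0.8,"jaw":0.45},{"rx":0,"ry":0,"rz":0,"x":0,"y":0,"z":0.6,"jaw":0.45},{"rx":0,"ry":0,"rz":0,"x":0,"y":0,"z":0,"jaw":0.45}]' 30
python3 - <<'E'
from h import *
from bench import *
X=np.array([.608,-.0325,.095]);d=np.array([.994,.108,0]);f=grab_frame("side")[:,:,::-1].copy()
u=proj("side",X);x,y=int(u[0])-40,int(u[1])-45
c=cv2.resize(f[y:y+75,x:x+100],(800,600),interpolation=cv2.INTER_CUBIC)
for p in (X+.026*d,X-.026*d):
    q=(proj("side",p)-[x,y]+.5)*8;cv2.drawMarker(c,tuple(int(v) for v in q),(0,0,255),0,9,1)
cv2.imwrite("pics/g4.png",c)
E
```

```text
clock: 8.93
tcp_pos: [0.6072, -0.0334, 0.0759]
orientation: [-2.097, -2.339, 0.0]
contact_force: [0.1, 0.3, -0.7]
grip_width: 0.0618
gripper_force: 0.0
clock: 9.55
tcp_pos: [0.6094, -0.0329, 0.2063]
orientation: [2.094, 2.335, 0.007]
contact_force: [-0.2, -0.0, -1.0]
grip_width: 0.0622
gripper_force: 0.0
```

View pics/g4.png

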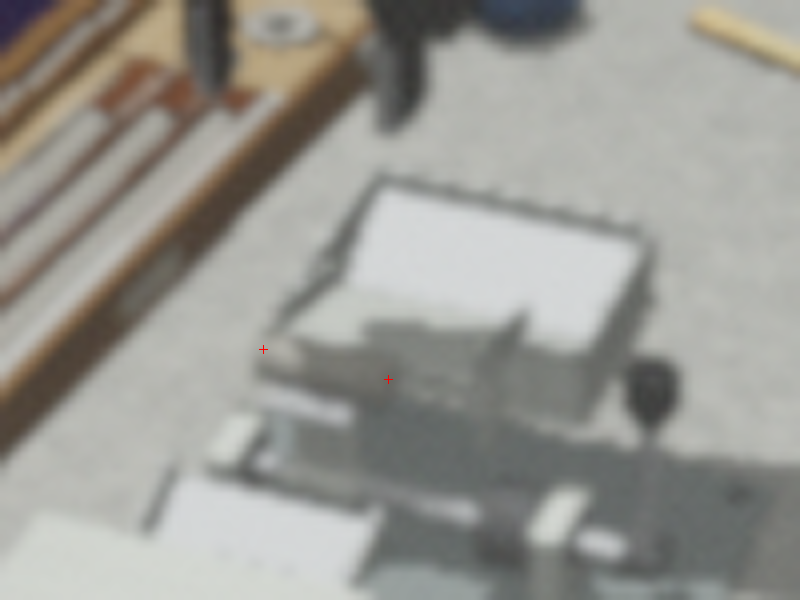

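The rod lies home along the cradle, ends at (265,350) and (390,385), with the lever upright. Now I'll go to the knob's +y side with the fingers shut.

```bash
python3 -m jog '[{"rx":0,"ry":0,"rz":0,"x":-0.5,"y":0.1,"z":0,"jaw":-1},{"rx":0,"ry":0,"rz":0,"x":-0.7,"y":0.2,"z":0,"jaw":-1},{"rx":0,"ry":0,"rz":0,"x":-0.7,"y":0.2,"z":0,"jaw":-1},{"rx":0,"ry":0,"rz":0,"x":-0.34,"y":0.02,"z":0,"jaw":-1},{"rx":0,"ry":0,"rz":0,"x":0,"y":0,"z":-0.6,"jaw":-1},{"rx":0,"ry":0,"rz":0,"x":0,"y":0,"z":-0.8,"jaw":-1},{"rx":0,"ry":0,"rz":0,"x":0,"y":0,"z":-0.4,"jaw":-1},{"rx":0,"ry":0,"rz":0,"x":0,"y":0,"z":0,"jaw":-1}]' 30
python3 - <<'E'
from bench import *
import numpy as np
o=get_obs();e=np.array(o["tcp_pos"])-[.608,-.0325,0];print("sorter xy",.994*e[0]+.108*e[1],-.108*e[0]+.994*e[1],o["grip_width"],o["tcp_pos"],o["contact_force"])
E
```

```text
clock: 10.6
tcp_pos: [0.4704, -0.0023, 0.0918]
orientation: [-2.094, -2.336, 0.006]
contact_force: [0.1, 0.6, 0.4]
grip_width: -0.0002
gripper_force: 0.0
sorter xy -0.13351239176580462 0.04491839177468522 -0.00016335067064648592 [ 0.47039622 -0.00226139  0.09181362] [0.14786474 0.58457094 0.40072675]
```

```bash
python3 -m jog '[{"rx":0,"ry":0,"rz":0,"x":0.06,"y":-0.25,"z":0.1,"jaw":-1},{"rx":0,"ry":0,"rz":0,"x":0.02,"y":-0.2,"z":0,"jaw":-1},{"rx":0,"ry":0,"rz":0,"x":0.02,"y":-0.2,"z":0,"jaw":-1},{"rx":0,"ry":0,"rz":0,"x":0.02,"y":-0.15,"z":0,"jaw":-1},{"rx":0,"ry":0,"rz":0,"x":0.01,"y":-0.1,"z":0,"jaw":-1},{"rx":0,"ry":0,"rz":0,"x":0,"y":0,"z":0,"jaw":-1}]' 30
python3 - <<'E'
from bench import *
import numpy as np,cv2
o=get_obs();e=np.array(o["tcp_pos"])-[.608,-.0325,0];print("sorter xy",.994*e[0]+.108*e[1],-.108*e[0]+.994*e[1],o["tcp_pos"],o["contact_force"])
ims=[]
for n,(x,y) in(("top",(310,125)),("side",(275,120))):
    f=grab_frame(n)[:,:,::-1];ims.append(cv2.resize(f[y:y+100,x:x+100],(400,400),interpolation=cv2.INTER_CUBIC))
cv2.imwrite("pics/k1.png",np.hstack(ims))
E
```

```text
clock: 11.35
tcp_pos: [0.4803, -0.0561, 0.0997]
orientation: [-2.097, -2.338, 0.0]
contact_force: [0.1, 4.4, -0.4]
grip_width: 0.0001
gripper_force: 1.8
sorter xy -0.12952386610918035 -0.009704943802514528 [ 0.48026309 -0.05614238  0.09974885] [ 0.05086059  4.40602686 -0.44798898]
```

View pics/k1.png

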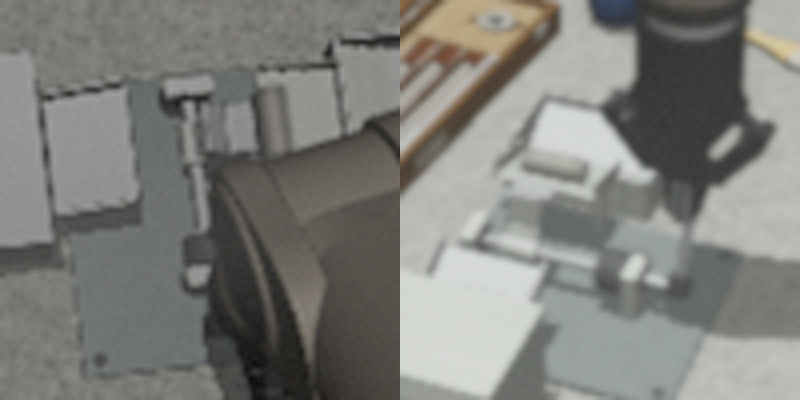

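Both views show the rod rolling out onto the open chute: top (273,115), side (555,163). The force of 4.4 N points to about 0.45 rad. I'll push 3 mm more and hold.

```bash
python3 -m jog '[{"rx":0,"ry":0,"rz":0,"x":0.005,"y":-0.05,"z":0,"jaw":-1},{"rx":0,"ry":0,"rz":0,"x":0,"y":0,"z":0,"jaw":-1},{"rx":0,"ry":0,"rz":0,"x":0,"y":0,"z":0,"jaw":-1},{"rx":0,"ry":0,"rz":0,"x":0,"y":0,"z":0,"jaw":-1},{"rx":0,"ry":0,"rz":0,"x":0,"y":0,"z":0,"jaw":-1},{"rx":0,"ry":0,"rz":0,"x":0,"y":0,"z":0,"jaw":-1},{"rx":0,"ry":0,"rz":0,"x":0,"y":0,"z":0,"jaw":-1},{"rx":0,"ry":0,"rz":0,"x":0,"y":0,"z":0,"jaw":-1}]' 30
python3 -m jog '[{"rx":0,"ry":0,"rz":0,"x":0,"y":0,"z":0,"jaw":-1},{"rx":0,"ry":0,"rz":0,"x":0,"y":0,"z":0,"jaw":-1},{"rx":0,"ry":0,"rz":0,"x":0,"y":0,"z":0,"jaw":-1},{"rx":0,"ry":0,"rz":0,"x":0,"y":0,"z":0,"jaw":-1}]' 30
```

```text
clock: 12.45
tcp_pos: [0.4805, -0.0583, 0.0997]
orientation: [-2.096, -2.339, -0.0]
contact_force: [0.7, 5.3, -4.0]
grip_width: -0.0003
gripper_force: 2.5
clock: 12.95
tcp_pos: [0.4805, -0.0583, 0.0997]
orientation: [-2.096, -2.339, -0.0]
contact_force: [0.3, 5.6, -3.5]
grip_width: 0.0002
gripper_force: 2.5
```

In that picture the cradle plate had shifted about 26 mm sideways at a 47 mm radius, so the tilt is at or near its 0.55 stop. It has now been held for 1.6 s, so I'll let the lever back gently and lift away.

```bash
python3 -m jog '[{"rx":0,"ry":0,"rz":0,"x":-0.01,"y":0.1,"z":0,"jaw":-1},{"rx":0,"ry":0,"rz":0,"x":-0.02,"y":0.15,"z":0,"jaw":-1},{"rx":0,"ry":0,"rz":0,"x":-0.02,"y":0.15,"z":0,"jaw":-1},{"rx":0,"ry":0,"rz":0,"x":-0.02,"y":0.2,"z":0,"jaw":-1},{"rx":0,"ry":0,"rz":0,"x":-0.02,"y":0.25,"z":0,"jaw":-1},{"rx":0,"ry":0,"rz":0,"x":-0.02,"y":0.25,"z":0,"jaw":-1},{"rx":0,"ry":0,"rz":0,"x":0,"y":0.2,"z":0.3,"jaw":-1},{"rx":0,"ry":0,"rz":0,"x":0,"y":0.5,"z":0.7,"jaw":-1}]' 30
python3 -m jog '[{"rx":0,"ry":0,"rz":0,"x":0,"y":0.9,"z":0.2,"jaw":-1},{"rx":0,"ry":0,"rz":0,"x":0,"y":1,"z":0,"jaw":-1},{"rx":0,"ry":0,"rz":0,"x":0,"y":1,"z":0,"jaw":-1},{"rx":0,"ry":0,"rz":0,"x":0,"y":0.5,"z":0,"jaw":-1},{"rx":0,"ry":0,"rz":0,"x":0,"y":0,"z":0,"jaw":-1},{"rx":0,"ry":0,"rz":0,"x":0,"y":0,"z":0,"jaw":-1}]' 30
python3 - <<'E'
from bench import *
import numpy as np,cv2
ims=[]
for n,(x,y) in(("top",(340,125)),("side",(275,120))):
    f=grab_frame(n)[:,:,::-1];ims.append(cv2.resize(f[y:y+100,x:x+100],(400,400),interpolation=cv2.INTER_CUBIC))
cv2.imwrite("pics/k2.png",np.hstack(ims))
E
```

```text
clock: 13.95
tcp_pos: [0.4727, 0.0487, 0.1591]
orientation: [-2.098, -2.335, 0.005]
contact_force: [1.2, 0.1, 0.1]
grip_width: 0.0003
gripper_force: 0.0
clock: 14.7
tcp_pos: [0.474, 0.2521, 0.1716]
orientation: [2.098, 2.338, -0.002]
contact_force: [-0.1, -0.2, 0.8]
grip_width: 0.0001
gripper_force: 0.0
```

View pics/k2.png

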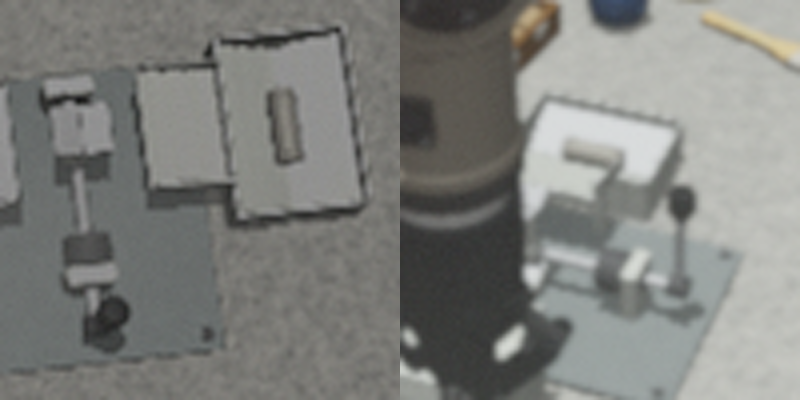

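The rod lies in the middle of the open tray (top crop (284,124)), and the lever is back upright with the knob at (113,312), as at the start.

```bash
python3 -c "
from bench import r
print(r.hand_in())"
```

```text
the job is handed in; nothing more can be done
None
```

I handed the job in at about 15 s: the rod lies in the middle of the open tray, the lever is back at centre, the arm is clear, and I kept well away from the loupe and gauge block; no verdict was returned.

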